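# Load a tea tin into the dosing carousel and index it

### The job

Set the loose tea tin upright into the empty cup of the carousel that stands over the loading tongue and, pressing down only lightly, twist it until its slotted foot drops over the drive blade in the bottom of the cup and the tin is fully home. Then turn the carousel exactly one click anticlockwise as seen from above, so that the next empty cup stands over the tongue, and let go. Do not force anything, and leave the other things on the bar where they are.

Things in the scene. Friction and masses are not known exactly. Their poses are not given: they have to be found in the camera images.
- tin: Loose tea tin: plain steel cylinder with darker lid, 36 mm across, 75 mm tall, 0.11 to 0.23 kg, upright at any yaw. It stands on four small feet left by a cross slot, 8 mm wide and 10 mm deep, along its x and y axes across the underside; the side tapers in below 15 mm, and is plain and round above. Origin: centre of the underside, z up along its axis.
- carousel: Fixed foot of the carousel, on rubber feet that hold it 4 to 24 mm off the bar. Origin: on the turning axis, z up; heights here are from it. A tongue 30 mm wide, 6 mm high reaches along its -x to 160 mm and marks the loading position. Over it turns a plate 234 mm across (top at 30 mm) with six cups, axes 85 mm from the turning axis, 60 degrees apart, and a post midway between each two.
- hub (a point): Point on the turning axis 66 mm above the carousel's origin: top of the hub (48 mm across). The two cups one and two clicks anticlockwise of the loading position already hold fixed tins (36 mm across, tops 110 mm above the carousel's origin); the other four are empty.
- cup (a point): Centre of the inner floor of the cup to load, 35 mm above the carousel's origin, over the tongue at the start; turns with the plate, z up. Cup 33 mm deep, 37.6 mm inside, flared to about 43 mm in its top 6 mm, 49 mm outside. Posts stand 57 mm to either side: open fingers have most room closing along the radius. Over 70 N between tin and carousel is too much.
- blade_top (a point): Top centre of the drive blade in that cup, on the cup's axis 8 mm above its floor: a steel bar 26 mm long, 5 mm wide, 8 mm high, at an angle that varies and is not measured. A tin set in stops on it 8 mm proud unless its slot lies along it within some 6 degrees; a twist of up to a quarter turn brings slot over blade. The blade turns only stiffly (0.12 N m).
- post (a point): Point 85 mm above the carousel's origin on the axis of an upright turning post, the one beside the loading cup on its clockwise side, 30 degrees from it, 108 mm from the turning axis. Posts: aluminium, 12 mm across, tops 105 mm above the carousel's origin. Push it along its circle, or pinch it, to turn the plate; one click takes it 30 degrees past the tongue.
- rotor (a joint): Plate angle in rad: 0 at the start, growing anticlockwise from above. A spring click stop holds it every 60 degrees (1.047 rad): leaving a stop takes up to about 8 N at a post, easing to nothing half way (30 degrees); from about 40 degrees on it draws itself to the next stop and rests there. More than 40 N between fingers and carousel is too much.
- jigger: Bystander: steel double-cone measure, 48 mm across at most, 85 mm tall, standing. Origin: centre of the underside.
- tumbler: Bystander: upturned glass, 72 mm across, 95 mm tall. Origin: centre of the underside.
- syrup: Bystander: white plastic bottle, 72 mm across, 190 mm tall, standing. Origin: centre of the underside.
Not all that is in view belongs to the job. What is shaped like the tin but blue is not meant.

How it is judged:
By the outcome, as a careful person would: the job done as asked, in the order asked, and still so for the second after the job is handed in, with the robot touching nothing.
It also fails if it takes over 64 s, if anything falls off the work surface, if the arm or the gripper's body presses on something with over 40 N, if the wrist force passes 120 N, or if a joint passes its speed limit or range.

### The arm

A 7-joint arm with a two-finger parallel gripper is mounted at the origin on the work surface. World frame = base frame: x ahead of the robot, y to its left, z up, the work surface at z = 0. Lengths are in mm, angles in rad, forces in N, time in s.
With the tool pointing down it reaches from about 400 to 900 mm from the base axis. Payload 5.6 kg.
Tool frame: the origin (TCP) lies midway between the tips of the shut fingers; the grasp point (between the pads) lies 19 mm behind it; y points along the fingers, z is the direction in which the jaws open and shut, and the axes are right-handed (so a half turn about y gives the same grasp; the last joint's range is limited). The gripper opens to 92 mm and grips with 3 to 60 N. Pads are 20 mm wide; open, the fingers measure 128 mm over their backs; the gripper's body (75 mm by 189 mm) begins 69 mm behind the grasp point.
Start: joints at [1.2, 0.468, -0.012, 1.603, 0.006, 1.071, -0.056], TCP at [209.233, -615.411, 214.592] pointing down, gripper open.
Joint ranges: [-2.53, 2.53], [-0.31, 2.02], [-1.57, 1.55], [0.28, 2.44], [-1.29, 4.43], [0.15, 1.84], [-2.92, 2.92]. Speed limits (rad/s): [2.57, 2.57, 3.14, 3.14, 3.14, 3.14, 3.14].

### API

Orientations are given as a unit quaternion [x, y, z, w].
In Python, from cell import bot, hand, viewer, job_done gives the robot as it stands. Calls block until the motion is done:
- bot.goto(position, orientation): joint-space move of the TCP to a pose.
- bot.move_straight(position, attitude=None, feed=150, max_force=None): straight line of the TCP; attitude=None keeps the orientation; feed is the mean speed in mm/s. With max_force (N) it stops when the force on the tool has changed by that much, and returns True; else False.
- bot.goto_joints(angles): joint-space move.
- hand.command_gripper(opening, force=None): finger opening in mm; force is the grip in N (None keeps the last); returns when the fingers have stopped.
- bot.sleep(seconds).
- bot.inverse_kinematics(position, orientation): joint angles nearest the present ones, or None.
- bot.read_state(): the state.
- viewer.camera(name): name is "scene" or "top" or "wrist"; returns (picture, depth): 480x640x3 uint8, blue, green, red; 480x640 float32, mm along the optical axis (not along the pixel's ray), 0 where there is no reading.
- viewer.get_calibration(name): a dict with "camera_matrix" (3x3 intrinsics, pixels), "T" (4x4, takes a point from camera to world coordinates); the wrist camera has in their place "T_tool_cam" (4x4, takes a point from camera to tool coordinates, whose origin is the TCP and whose axes are the tool frame's). Camera axes: x right, y down, z forward; pixel columns grow to the right and rows downward; lengths in mm; the calibration is good to about 2 mm. A picture is of the moment at which its call begins: read the wrist's pose just before it. get_calibration takes no time and is no camera call.
A pose or a line that the arm cannot do raises bot.Unreachable and nothing moves.
- job_done(): hands the job in, once; it reports no verdict.
The state is a dict: "time": time; "joint_positions": joint angles; "dq": joint speeds; "effort": joint torques, N m; "eef_pos": TCP position; "ee_rot": TCP orientation; "force": force on the tool from outside, world axes, zero at the start; "moment": the same for the moment, N m; "finger_gap": finger opening in mm.
Only numpy, scipy, OpenCV 4.12 (cv2) and the standard library are available. Lean on these libraries where they do the work, as an engineer would, in place of code of your own. Each camera call takes 0.05 s, during which the arm holds its last target. There are 200 camera calls.

## Working session

There is one attempt and no reset: what is moved stays moved. The work goes in short steps, each a Python script; the robot and the scene stay as the last script left them, time stands still between calls to the robot, and variables do not carry over. Pictures are saved under pics/ and viewed, about 8 in all and at most 12, crops included, and the job is handed in when it is done.

```bash
ls; mkdir -p pics; python3 - <<'E'
from cell import bot,hand,viewer
import cv2,numpy as np
np.set_printoptions(precision=3,suppress=True)
for n in("scene","top"):
    p,d=viewer.camera(n); cv2.imwrite(f"pics/{n}0.png",p); np.savez(f"{n}0.npz",p=p,d=d)
    c=viewer.get_calibration(n);print(n,c)
print(viewer.get_calibration("wrist")); print(bot.read_state())
E
```

```text
pics
scene {'camera_matrix': array([[480.372,   0.   , 310.549],
       [  0.   , 480.372, 244.693],
       [  0.   ,   0.   ,   1.   ]]), 'T': array([[ -0.721,   0.49 ,  -0.49 , 991.483],
       [  0.692,   0.494,  -0.526, 528.004],
       [ -0.016,  -0.719,  -0.695, 757.899],
       [  0.   ,   0.   ,   0.   ,   1.   ]])}
top {'camera_matrix': array([[454.615,   0.   , 316.349],
       [  0.   , 454.615, 236.632],
       [  0.   ,   0.   ,   1.   ]]), 'T': array([[  0.015,  -0.988,   0.155, 407.495],
       [ -1.   ,  -0.015,  -0.002,  28.251],
       [  0.005,  -0.155,  -0.988, 997.827],
       [  0.   ,   0.   ,   0.   ,   1.   ]])}
{'camera_matrix': array([[405.867,   0.   , 317.71 ],
       [  0.   , 405.867, 238.023],
       [  0.   ,   0.   ,   1.   ]]), 'T_tool_cam': array([[  -0.   ,    0.97 ,    0.242,  -67.492],
       [  -0.   ,   -0.242,    0.97 , -169.789],
       [   1.   ,    0.   ,    0.   ,    0.088],
       [   0.   ,    0.   ,    0.   ,    1.   ]])}
{'time': 0.1, 'joint_positions': array([ 1.2  ,  0.468, -0.012,  1.604,  0.006,  1.071, -0.056]), 'dq': array([-0.002, -0.002,  0.002, -0.002, -0.   ,  0.001,  0.001]), 'effort': array([  0.001, -52.164,  -0.012, -24.436,  -0.057,   0.014,   0.   ]), 'eef_pos': array([ 209.029, -614.927,  213.747]), 'ee_rot': array([-0.115,  0.698, -0.697,  0.115]), 'force': array([0.391, 0.424, 0.039]), 'moment': array([ 0.026,  0.019, -0.031]), 'finger_gap': 91.7645649601227}
```

View pics/top0.png

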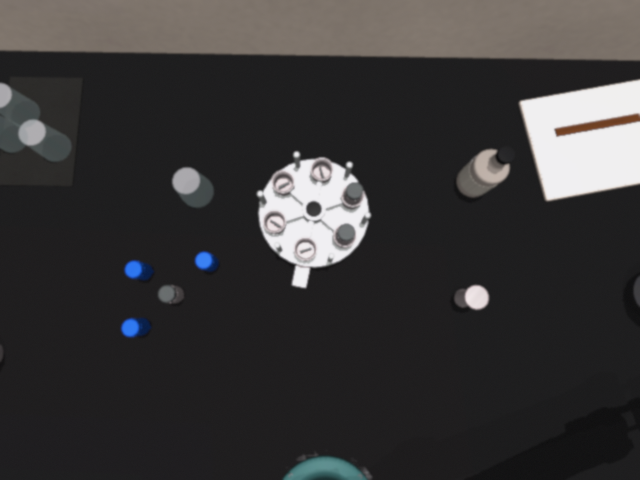

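View pics/scene0.png

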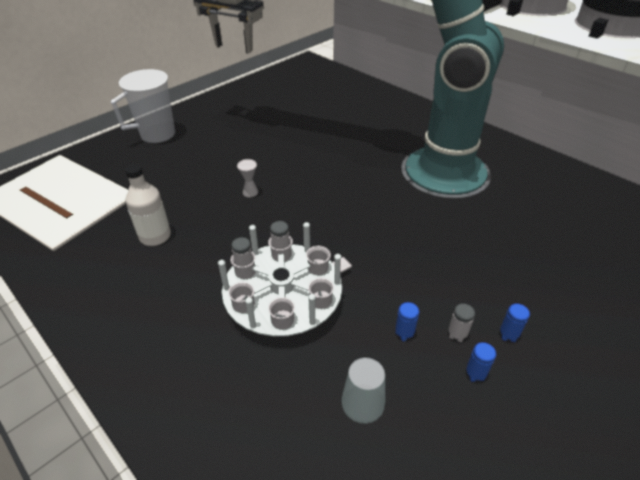

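Top view (image up = +x, right = −y): the carousel hub is at (314,209), the tongue at (300,277), and the loading cup at (306,250) with its blade visible. The fixed tins are at (345,235) and (353,193), which is anticlockwise of the loading cup as expected. 

Tin-shaped candidates are the grey one at (167,294) and blue ones at (134,270), (204,261) and (130,328). The steel one with the dark lid at (167,294) (scene view (461,323)) fits the description. I'll confirm it in a wrist close-up.

```bash
cat > h.py <<'E'
from cell import bot,hand,viewer,job_done
import cv2,numpy as np
from scipy.spatial.transform import Rotation as R
np.set_printoptions(precision=2,suppress=True)
def quat(yaw):  # tool y down, tool z (jaw direction) horizontal at world yaw
    z=np.array([np.cos(yaw),np.sin(yaw),0]);y=np.array([0,0,-1.]);x=np.cross(y,z)
    return R.from_matrix(np.c_[x,y,z]).as_quat()
def pose(T): return T[:3,:3],T[:3,3]
def camT(name):
    c=viewer.get_calibration(name)
    if name!="wrist": return c["camera_matrix"],c["T"]
    s=bot.read_state();T=np.eye(4);T[:3,:3]=R.from_quat(s["ee_rot"]).as_matrix();T[:3,3]=s["eef_pos"]
    return c["camera_matrix"],T@c["T_tool_cam"]
def ray(K,T,uv,z):
    d=T[:3,:3]@np.linalg.inv(K)@np.r_[uv,1.];o=T[:3,3]
    return o+d*(z-o[2])/d[2]
def cloud(K,T,d):
    v,u=np.mgrid[:480,:640];P=np.stack([(u-K[0,2])/K[0,0]*d,(v-K[1,2])/K[1,1]*d,d],-1)
    return P@T[:3,:3].T+T[:3,3]
E
python3 - <<'E'
from h import *
K,T=camT("top");f=np.load("top0.npz");p,d=f["p"],f["d"];W=cloud(K,T,d)
for n,(u,v) in dict(tin=(167,294),hub=(314,209),tongue=(300,280),plate=(290,205),plate2=(330,190),tinfix=(345,233),blade=(306,250),table=(330,330),jig=(477,297),tum=(187,180)).items(): print(n,W[v,u],p[v,u])
# plate: points near plate height
H=W[209,314];print("hub",H)
near=np.hypot(W[...,0]-H[0],W[...,1]-H[1])<125
for a in range(10,60,4):print(a,(near&(W[...,2]>a)&(W[...,2]<=a+4)).sum(),end=' ')
# white mask contour -> ellipse centre
m=((p.min(2)>150)).astype(np.uint8);m[:140]=0;m[310:]=0;m[:,:240]=0;m[:,390:]=0
m=cv2.morphologyEx(m,cv2.MORPH_OPEN,np.ones((25,25)))if 0 else m
cs=max(cv2.findContours(m,0,2)[0],key=cv2.contourArea);print(cv2.minEnclosingCircle(cs))
lid=W[285:305,155:182];z=lid[...,2];s=z>68;print("lid",lid[s].mean(0),np.median(z[s]),s.sum())
tg=(W[...,2]>6)&(W[...,2]<34)&(p.min(2)>150)&(np.hypot(W[...,0]-H[0],W[...,1]-H[1])>125)&(np.hypot(W[...,0]-H[0],W[...,1]-H[1])<175)
print("tongue",W[tg].mean(0),tg.sum())
E
```

```text
tin [430.57 325.    74.67] [110 110 105]
hub [607.74  31.87  85.14] [59 58 59]
tongue [465.82  59.65  22.49] [242 239 240]
plate [623.82  83.45  48.  ] [242 239 240]
plate2 [658.06  -1.71  48.39] [242 239 240]
tinfix [551.78 -29.18 127.66] [118 117 113]
blade [525.71  47.2   61.72] [133 132 133]
table [360.73  -6.44  -1.7 ] [31 30 31]
jig [ 433.61 -296.08   84.58] [220 219 229]
tum [661.5  292.09  97.27] [172 168 169]
hub [607.74  31.87  85.14]
10 0 14 0 18 17 22 62 26 6 30 0 34 0 38 3 42 921 46 3926 50 913 54 228 58 181 ((312.3230895996094, 222.38455200195312), 65.4349594116211)
lid [431.89 321.66  86.61] 75.75179974012462 251
tongue [469.24  59.42  23.26] 215
```

```bash
python3 - <<'E'
from h import *
s=bot.read_state();print(R.from_quat(s["ee_rot"]).as_matrix()[:,2])
for n,p in dict(cup=(525,48,250),tin=(431,323,200)).items():
    for a in range(-180,180,30):
        q=bot.inverse_kinematics(np.array(p,float),quat(np.radians(a)));print(n,a,None if q is None else np.array(q))
bot.move_straight(s["eef_pos"]+[0,0,110],feed=250)
bot.goto(np.array([535,46,330.]),quat(np.radians(-11.2)))
K,T=camT("wrist");p,d=viewer.camera("wrist");cv2.imwrite("pics/w1.png",p);np.savez("w1.npz",p=p,d=d,K=K,T=T)
s=bot.read_state();print(s["time"],s["joint_positions"],s["eef_pos"])
E
```

```text
[ 0.32 -0.95 -0.  ]
cup -180 [ 0.81  0.58 -1.31  1.81  0.6   1.23  2.47]
cup -150 [ 0.23  0.26 -0.45  1.84  0.13  1.07 -2.89]
cup -120 [ 0.3   0.28 -0.54  1.84  0.16  1.07 -2.39]
cup -90 [ 0.38  0.3  -0.64  1.83  0.2   1.08 -1.9 ]
cup -60 [ 0.42  0.31 -0.69  1.83  0.22  1.08 -1.4 ]
cup -30 [ 0.43  0.31 -0.7   1.83  0.22  1.08 -0.88]
cup 0 [ 0.47  0.32 -0.75  1.83  0.25  1.09 -0.37]
cup 30 [ 0.51  0.34 -0.81  1.82  0.27  1.1   0.13]
cup 60 [ 0.56  0.36 -0.87  1.82  0.3   1.1   0.63]
cup 90 [ 0.67  0.42 -1.03  1.82  0.39  1.13  1.07]
cup 120 [ 0.81  0.58 -1.31  1.81  0.6   1.23  1.42]
cup 150 [ 0.81  0.58 -1.31  1.81  0.6   1.23  1.94]
tin -180 [ 0.23  0.71 -1.32  1.84  0.74  1.2   1.81]
tin -150 [ 0.23  0.71 -1.32  1.84  0.74  1.2   2.33]
tin -120 [-1.24  0.33  0.66  1.93 -0.25  0.96 -2.56]
tin -90 [ 0.17  0.61 -1.19  1.84  0.63  1.14 -2.81]
tin -60 [-0.51  0.31 -0.23  1.88  0.09  0.96 -1.83]
tin -30 [-0.16  0.39 -0.67  1.86  0.28  0.99 -1.48]
tin 0 [ 0.13  0.56 -1.1   1.84  0.56  1.09 -1.18]
tin 30 [ 0.13  0.56 -1.1   1.84  0.56  1.09 -0.66]
tin 60 [ 0.13  0.56 -1.1   1.84  0.56  1.09 -0.14]
tin 90 [ 0.13  0.56 -1.1   1.84  0.56  1.09  0.39]
tin 120 [ 0.13  0.56 -1.1   1.84  0.56  1.09  0.91]
tin 150 [ 0.23  0.71 -1.32  1.84  0.74  1.2   1.29]
3.3417 [ 0.52  0.28 -0.8   1.7   0.21  1.26 -0.53] [535.22  44.9  329.85]
```

View pics/w1.png

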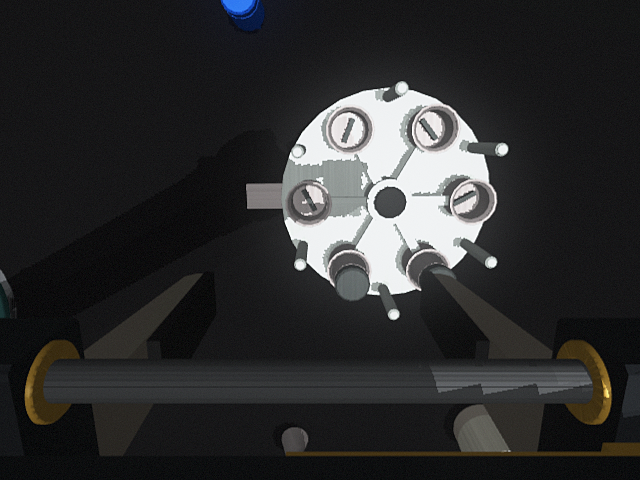

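Wrist view: the hub is at (390,202), the loading cup with its blade at (309,201), and the tongue at (265,196). The clockwise-side post top is at (298,151), and the fixed tins are at (351,282) and (428,262).

```bash
python3 - <<'E'
from h import *
f=np.load("w1.npz");p,d,K,T=f["p"],f["d"],f["K"],f["T"];W=cloud(K,T,d)
print("plate z",np.median(W[110:290,280:490,2][p[110:290,280:490].min(2)>230]), "hub z",W[202,390],"tongue",W[196,262])
m=np.zeros((480,640),np.uint8);m[180:225,370:410]=(p[180:225,370:410].max(2)<110)
c=max(cv2.findContours(m,0,1)[0],key=cv2.contourArea);cc,r=cv2.minEnclosingCircle(c)
hz=W[202,390,2];print("hub",cc,r,ray(K,T,cc,hz))
# tongue region
t=np.zeros((480,640),np.uint8);t[170:220,240:280]=p[170:220,240:280].min(2)>80
v,u=np.nonzero(t);print("tongue ctr",u.mean(),v.mean(),ray(K,T,(u.mean(),v.mean()),22.5),cv2.minAreaRect(np.c_[u,v].astype(np.float32)))
# posts tops
W2=W;pm=((W[...,2]>112)&(W[...,2]<130)&(p.min(2)>170)).astype(np.uint8)
n,l,st,ce=cv2.connectedComponentsWithStats(pm)
for i in range(1,n):
    if st[i,4]>15: print("post",ce[i],st[i,4],ray(K,T,ce[i],123))
cv2.imwrite("pics/w1c.png",cv2.resize(p[165:240,270:350],None,fx=7,fy=7,interpolation=cv2.INTER_CUBIC))
K,T=camT("top");f=np.load("top0.npz");print("hub top",ray(K,T,(314,209),84))
# move to tin view
print(np.array(bot.inverse_kinematics(np.array([433,323,180.]),quat(np.radians(30)))))
bot.goto(np.array([433,323,230.]),quat(np.radians(30)))
K,T=camT("wrist");p,d=viewer.camera("wrist");cv2.imwrite("pics/w2.png",p);np.savez("w2.npz",p=p,d=d,K=K,T=T)
s=bot.read_state();print(s["time"],s["joint_positions"],s["eef_pos"])
E
```

```text
plate z 46.717931165825746 hub z [608.78  32.14  82.87] tongue [470.2   57.31  21.56]
hub (389.9676208496094, 202.3201446533203) 16.02220916748047 [608.7   31.81  82.87]
tongue ctr 263.0118343195266 195.72544378698225 [471.61  57.49  22.5 ] ((262.5, 195.5), (25.0, 33.0), 90.0)
post [401.36  88.05] 129 [628.22 137.24 123.  ]
post [501.79 148.7 ] 100 [709.79  68.04 123.  ]
post [297.14 152.  ] 117 [527.34 101.52 123.  ]
post [490.6  261.92] 93 [689.65 -37.36 123.  ]
post [300.04 264.03] 90 [507.94  -3.28 123.  ]
post [393.41 313.96] 83 [588.93 -72.91 123.  ]
hub top [607.99  31.88  84.  ]
[ 0.02  0.51 -0.93  1.86  0.48  1.01 -0.59]
4.5833 [ 0.07  0.45 -0.98  1.81  0.42  1.11 -0.54] [434.61 321.59 230.26]
```

View pics/w1c.png

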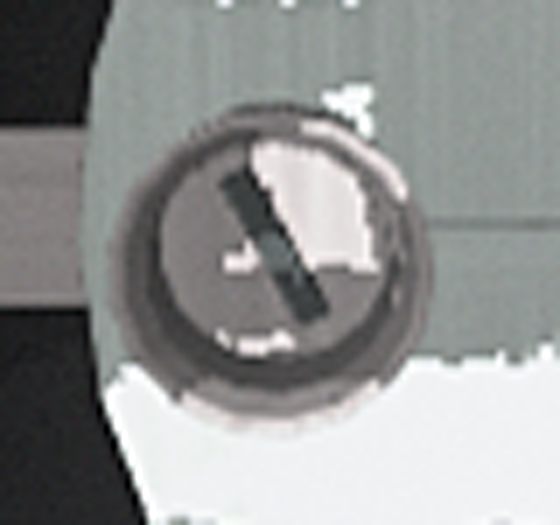

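View pics/w2.png

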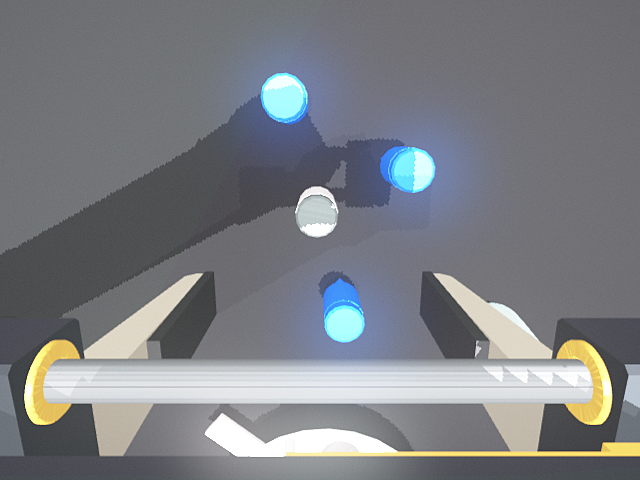

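In the crop the blade is the dark bar from (237,180) to (313,310). In the wrist view the grey tin is at (316,215), with blue tins at (284,97), (410,170) and (344,320). Next I'll compute positions and clearances, and use one enlarged scene crop for identity and slot yaw.

```bash
python3 - <<'E'
from h import *
f=np.load("w1.npz");K,T=f["K"],f["T"]
a,b=[ray(K,T,np.array([270+u/7-.43,165+v/7-.43]),60.5) for u,v in((237,180),(313,310))]
print("blade",a,b,(a+b)/2,np.linalg.norm(a-b),np.degrees(np.arctan2(*(b-a)[1::-1])))
f=np.load("w2.npz");p,d,K,T=f["p"],f["d"],f["K"],f["T"];W=cloud(K,T,d)
m=((W[...,2]>69)&(W[...,2]<82)).astype(np.uint8);m[330:]=0
n,l,st,ce=cv2.connectedComponentsWithStats(cv2.morphologyEx(m,cv2.MORPH_OPEN,np.ones((5,5))))
for i in range(1,n):
    if st[i,4]>100:
        c=max(cv2.findContours((l==i).astype(np.uint8),0,1)[0],key=len);e,r=cv2.minEnclosingCircle(c)
        print(e,r,st[i,4],ray(K,T,ce[i],75),ray(K,T,e,75),np.median(W[l==i],0))
K,T=camT("top");f=np.load("top0.npz")
for u,v in((167,294),(134,270),(204,261),(130,328)):print("top",ray(K,T,(u,v),75))
f=np.load("scene0.npz");cv2.imwrite("pics/s1c.png",cv2.resize(f["p"][290:355,425:500],None,fx=8,fy=8,interpolation=cv2.INTER_CUBIC))
E
```

```text
blade [522.03  58.93  60.5 ] [529.53  36.67  60.5 ] [525.78  47.8   60.5 ] 23.496152449029278 -71.38551987592113
(283.51416015625, 97.02830505371094) 23.9320125579834 1684 [363.33 392.52  75.  ] [363.62 392.75  75.  ] [363.34 392.53  74.65]
(411.6591796875, 169.75559997558594) 22.63329315185547 1499 [478.4  395.08  75.  ] [477.83 395.31  75.  ] [478.46 395.04  74.52]
(316.01422119140625, 216.14114379882812) 21.156972885131836 1366 [430.68 325.26  75.  ] [430.71 325.21  75.  ] [430.68 325.16  74.65]
(344.0, 322.0) 19.646982192993164 811 [496.55 259.02  75.  ] [498.33 256.07  75.  ] [496.12 258.92  74.55]
top [430.56 324.89  75.  ]
top [477.83 394.86  75.  ]
top [498.29 254.07  75.  ]
top [362.42 393.94  75.  ]
```

View pics/s1c.png

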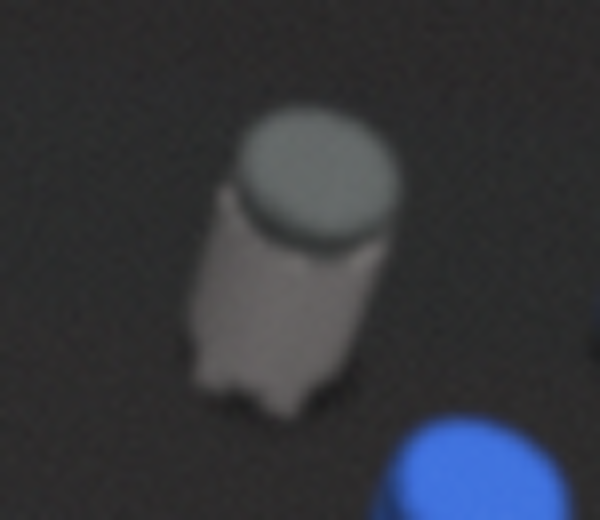

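The crop confirms plain grey steel, a darker lid and slotted feet, with slot mouths at crop (243,390) and (322,385). Now picking it up.

```bash
python3 - <<'E'
from h import *
K,T=camT("scene")
px=lambda u,v:(425+u/8-.44,290+v/8-.44)
c=ray(K,T,px(320,175),75)
print("axis",c)
for u,v in((243,390),(322,385)):
  for z in(3,6):
    w=ray(K,T,px(u,v),z)-c;print((u,v),z,w[:2],np.hypot(*w[:2]),np.degrees(np.arctan2(w[1],w[0])))
g=np.radians(12)
hand.command_gripper(66)
bot.goto(np.array([430.7,325.1,150]),quat(g))
bot.move_straight(np.array([430.7,325.1,100]),quat(g),feed=120)
print(bot.move_straight(np.array([430.7,325.1,42]),quat(g),feed=80,max_force=12))
s=bot.read_state();print(s["eef_pos"],s["force"])
hand.command_gripper(30,force=25)
s=bot.read_state();print(s["finger_gap"],s["force"],s["eef_pos"])
bot.move_straight(s["eef_pos"]+[0,0,140],feed=180)
s=bot.read_state();print(s["time"],s["finger_gap"],s["force"],s["eef_pos"],s["joint_positions"])
E
```

```text
axis [434.24 326.9   75.  ]
(243, 390) 3 [8.1  1.71] 8.282964512399975 11.924954604570411
(243, 390) 6 [10.29  2.5 ] 10.586860375094608 13.68066215420708
(322, 385) 3 [-6.2  13.79] 15.119159640535553 114.22420315509041
(322, 385) 6 [-3.96 14.53] 15.063299828005121 105.25886741548612
False
[430.79 325.47  42.2 ] [0.77 1.14 1.13]
35.20932501544868 [ 0.36 -0.61  1.7 ] [430.93 325.16  42.21]
8.5167 34.90202217315168 [-0.42  0.22 -2.31] [430.39 324.36 181.12] [-0.02  0.48 -0.87  1.86  0.43  1.   -0.87]
```

```bash
python3 - <<'E'
from h import *
c=np.array([525.3,47.7]);y0=np.radians(-6)
s=bot.read_state();bot.move_straight(np.r_[s["eef_pos"][:2],215],feed=200)
bot.goto(np.r_[c,200],quat(y0))
print(bot.move_straight(np.r_[c,135],quat(y0),feed=120,max_force=10))
s=bot.read_state();print(s["time"],s["eef_pos"],s["force"],s["moment"],s["finger_gap"])
print(bot.move_straight(np.r_[c,106],quat(y0),feed=50,max_force=8))
s=bot.read_state();print(s["time"],s["eef_pos"],s["force"],s["moment"])
if s["eef_pos"][2]<108:
    print(bot.move_straight(np.r_[c,92],quat(y0),feed=20,max_force=5))
    s=bot.read_state();print(s["time"],s["eef_pos"],s["force"],s["moment"])
p,d=viewer.camera("wrist");cv2.imwrite("pics/w3.png",p)
E
```

```text
False
10.65 [525.66  48.44 135.42] [ 0.01 -0.13 -1.39] [-0.05 -0.13  0.  ] 34.99089603631198
False
11.3833 [525.27  47.7  105.94] [ 0.43  0.23 -1.42] [-0.09 -0.1  -0.01]
True
11.7833 [525.66  47.66 101.3 ] [-0.86  0.77  5.6 ] [-0.11  0.13  0.04]
```

The tin is in the cup, resting on the blade at z≈101.3 (about 102 was expected when proud). Now the twist with light pressing.

```bash
python3 - <<'E'
from h import *
c=np.array([525.3,47.7])
for k in range(1,9):
    y=np.radians(-6+6*k)
    bot.move_straight(np.r_[c,101.8],quat(y),feed=30,max_force=12)
    s=bot.read_state();f0=s["force"][2]
    hit=bot.move_straight(np.r_[c,90.5],quat(y),feed=25,max_force=5)
    s=bot.read_state();print(k,-6+6*k,hit,s["time"],s["eef_pos"],s["force"],s["moment"],f0,flush=True)
    if s["eef_pos"][2]<97: break
    if abs(s["force"][2])>20: break
E
```

```text
1 0 True 12.3083 [525.37  47.41 100.25] [ 2.37  0.49 -3.24] [ 0.04 -0.57  0.16] -1.6668462438113323
2 6 True 12.95 [525.72  47.6   93.6 ] [-0.4  -0.73  4.44] [-0.16  0.03 -0.03] -0.9349570420892387
```

It dropped 7.7 mm at yaw 6°. I'll do a light seating check, then release, rise and look.

```bash
python3 - <<'E'
from h import *
c=np.array([525.3,47.7]);y=np.radians(9)
bot.move_straight(np.r_[c,93.6],quat(y),feed=30,max_force=10)
print(bot.move_straight(np.r_[c,90],quat(y),feed=20,max_force=8))
s=bot.read_state();print(s["time"],s["eef_pos"],s["force"],s["moment"])
bot.move_straight(s["eef_pos"]+[0,0,.6],feed=20)
hand.command_gripper(46)
s=bot.read_state();print(s["time"],s["eef_pos"],s["force"],s["finger_gap"])
bot.move_straight(np.r_[c,190],quat(y),feed=150,max_force=10)
bot.goto(np.array([525,48,270.]),quat(np.radians(-10.5)))
K,T=camT("wrist");p,d=viewer.camera("wrist");cv2.imwrite("pics/w4.png",p);W=cloud(K,T,d)
r=np.hypot(W[...,0]-525,W[...,1]-48);m=(r<25)&(W[...,2]>105);print("lid",W[m].mean(0),np.median(W[m][:,2]),m.sum())
C=np.array([608.7,32]);r=np.hypot(W[...,0]-C[0],W[...,1]-C[1]);a=np.degrees(np.arctan2(W[...,1]-C[1],W[...,0]-C[0]))%360
m=(np.abs(r-85)<22)&(W[...,2]>115)&(np.abs(a-229.5)<12);print("fixed",np.median(W[m],0),m.sum())
m=(np.abs(r-80)<30)&(np.abs(a-140)<40)&(p.min(2)>230)&(W[...,2]<60);print("plate z",np.median(W[m][:,2]))
print(bot.read_state()["time"])
E
```

```text
True
13.4083 [526.14  47.99  93.37] [-1.25 -0.92  7.03] [-0.26  0.27 -0.05]
14.025 [525.98  48.17  93.92] [-0.17  1.27  0.46] 45.80790860992287
lid [527.74  62.   328.49] 375.4299583444301 10929
fixed [546.73 -29.44 126.09] 756
plate z 46.98100430443935
15.2833
```

View pics/w4.png

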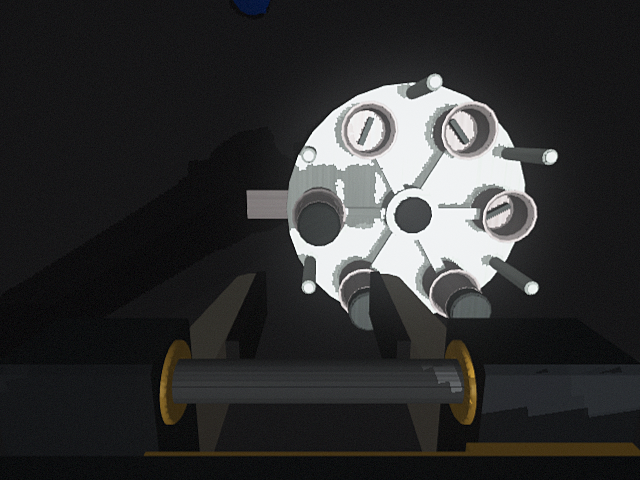

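The tin sits in the loading cup at (319,224) and the clockwise-side post is at (308,154). Next I'll straddle that post loosely with the jaws set tangentially, so there is no squeeze, and carry it round by 60°.

```bash
cat >> h.py <<'E'
C=np.array([608.7,32.1])
def arc(th): 
    t=np.radians(th);return C+107.5*np.array([np.cos(t),np.sin(t)])
E
python3 - <<'E'
from h import *
K,T=camT("wrist");p,d=viewer.camera("wrist");W=cloud(K,T,d)
for n,(u,v) in dict(tin=(319,224),fixed=(362,312)).items(): print(n,np.median(W[v-8:v+8,u-8:u+5].reshape(-1,3),0))
for s in(90,-90):
    for th in(139.5,169.5,199.5):
        q=bot.inverse_kinematics(np.r_[arc(th),92],quat(np.radians(th+s)));print(s,th,None if q is None else np.array(q))
E
```

```text
tin [523.61  49.18 126.42]
fixed [545.13 -30.71 126.46]
90 139.5 [ 0.03  0.48 -0.36  1.96  0.24  0.75 -2.74]
90 169.5 [ 0.21  0.45 -0.46  2.02  0.29  0.73 -2.18]
90 199.5 [ 0.38  0.47 -0.53  2.02  0.35  0.74 -1.6 ]
-90 139.5 [ 0.43  0.64 -0.89  1.93  0.64  0.88  0.07]
-90 169.5 [ 0.61  0.65 -1.01  2.    0.72  0.89  0.6 ]
-90 199.5 [ 0.78  0.71 -1.1   1.99  0.8   0.95  1.17]
```

The loaded tin's top (126.4) matches the fixed tins (126.5), so it is fully home. Now the click.

```bash
python3 - <<'E'
from h import *
st=lambda:bot.read_state()
q=lambda th:quat(np.radians(th-90))
t0=139.5
bot.goto(np.r_[arc(t0),200],q(t0)); hand.command_gripper(25,force=5)
s=st();print(s["time"],s["finger_gap"],s["eef_pos"])
hit=bot.move_straight(np.r_[arc(t0),150],q(t0),feed=120,max_force=8)
hit=hit or bot.move_straight(np.r_[arc(t0),94],q(t0),feed=60,max_force=6)
s=st();print(hit,s["time"],s["eef_pos"],s["force"])
if not hit:
    for k in range(1,13):
        th=t0+5*k
        h=bot.move_straight(np.r_[arc(th),94],q(th),feed=45,max_force=22)
        s=st();print(5*k,h,s["time"],s["eef_pos"],s["force"],flush=True)
        if h: break
E
```

```text
16.5833 25.32470607715623 [527.02 101.81 200.2 ]
False 18.2333 [527.23 102.09  94.31] [-0.48 -0.64  0.99]
5 False 18.5917 [521.91  95.32  94.67] [0.77 2.38 1.6 ]
10 False 18.95 [517.26  88.2   94.7 ] [ 2.95  4.24 -0.35]
15 False 19.3083 [512.5   79.69  94.64] [0.46 4.49 3.25]
20 False 19.6667 [508.19  70.12  94.22] [0.78 3.94 3.03]
25 False 20.025 [504.81  60.26  93.77] [0.35 2.   0.74]
30 False 20.3833 [502.52  50.92  93.63] [ 0.93  0.96 -0.17]
35 False 20.7417 [501.4   41.96  93.78] [-0.21 -0.37 -0.06]
40 False 21.1 [501.15  32.97  93.94] [-0.82 -0.35  0.35]
45 False 21.4583 [501.9   22.29  94.  ] [ 1.15 -5.58  1.62]
50 False 21.8167 [503.04  13.12  94.01] [ 1.93 -5.74  1.53]
55 False 22.175 [504.78   4.79  93.94] [ 1.04 -4.16 -0.82]
60 False 22.5333 [507.08  -2.49  94.02] [-0.06 -0.24 -0.11]
```

```bash
python3 - <<'E'
from h import *
s=bot.read_state()
print(bot.move_straight(s["eef_pos"]+[0,0,110],feed=90,max_force=10))
bot.goto(np.array([535,46,330.]),quat(np.radians(-11.2)))
bot.sleep(.3)
K,T=camT("wrist");p,d=viewer.camera("wrist");cv2.imwrite("pics/w5.png",p);W=cloud(K,T,d)
pm=((W[...,2]>112)&(W[...,2]<130)&(p.min(2)>170)).astype(np.uint8)
n,l,st,ce=cv2.connectedComponentsWithStats(pm)
for i in range(1,n):
    if st[i,4]>15:
        w=ray(K,T,ce[i],122.5)[:2];v=w-C;print(w,np.degrees(np.arctan2(v[1],v[0]))%60,st[i,4])
t=np.radians(229.5);w=C+85*np.array([np.cos(t),np.sin(t)])
m=(np.hypot(W[...,0]-w[0],W[...,1]-w[1])<22)&(W[...,2]>110)&(W[...,2]<140);print("tin",w,np.median(W[m],0),m.sum())
print(bot.read_state()["time"],bot.read_state()["force"])
t,d=viewer.camera("top");cv2.imwrite("pics/top5.png",t)
E
```

```text
False
[629.15 136.95] 18.966415683555752 127
[527.58 101.93] 19.27732635116658 113
[709.96  67.39] 19.21212825069984 105
[689.53 -38.04] 19.051800063821936 90
[507.52  -2.78] 19.022864611724913 93
tin [553.5  -32.53] [544.83 -23.13 125.38] 475
25.8583 [-0.68  0.29 -0.22]
```

View pics/w5.png

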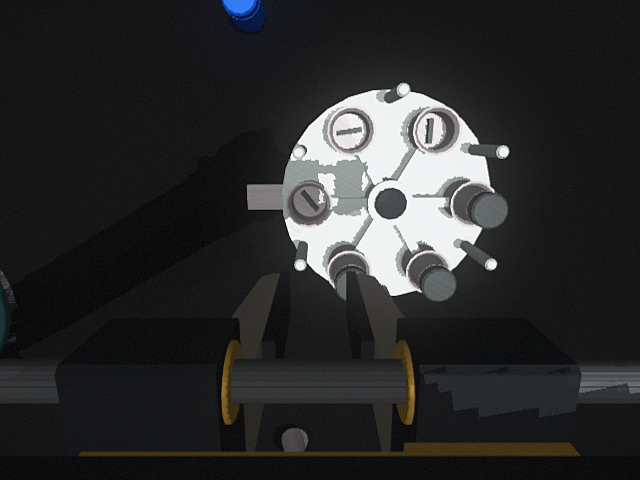

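An empty cup with its blade, at (309,201), is now over the tongue. The three tins are at (351,280), (432,280) and (488,208), and the gripper is clear.

```bash
python3 -c "
from h import *
job_done()"
```

```text
the job is handed in; nothing more can be done
```

The tin is fully home in its cup, the carousel has been turned one click anticlockwise, and the job is handed in at about 26 s of the 64 s allowed.

- **Tin:** I picked the steel tin with the dark lid from among the three blue ones and set it in the loading cup, where it stopped on the blade. Pressing down with about 5 N, I twisted it 12° and it dropped 7.7 mm. Its top then measured 126.4 mm, against 126.5 mm for a fixed tin.
- **Click:** I carried the clockwise-side post round 60° with the fingers loosely on either side of it. The forces I read stayed under 7 N.
- **Last checks:** With the gripper lifted clear, the next empty cup is over the tongue. The posts are within 0.5° of their original spacing, which is about the measuring noise. The moved tin's height read 125.4 mm, but the gripper fingers partly hid it, so that reading is less certain.
- **Not checked:** I did not measure the jigger, tumbler and syrup bottle again afterwards. The arm did not go near them, and no unexpected contact showed in the force readings.

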